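Run the row of terminal modules home and bolt it in

ROBOT

A 6-joint arm with a two-finger parallel gripper is mounted at the origin on the work surface. World frame = base frame: x ahead of the robot, y to its left, z up, the work surface at z = 0. Lengths are in m, angles in rad, forces in N, time in s.
With the tool pointing down it reaches from about 0.25 to 0.725 m from the base axis. Payload 4 kg.
Tool frame: the origin (TCP) lies on the centre line of the jaws, within the pads' length; the fingertips stand 19 mm ahead of it and the grasp point (between the pads) is the TCP; z points along the fingers, y is the direction in which the jaws open and shut (so a half turn about z gives the same grasp; the last joint's range is limited). The gripper opens to 85 mm and grips with 20 to 120 N. Pads are 22 mm wide; open, the fingers measure 114 mm over their backs; the gripper's body (76 mm by 85 mm) begins 54 mm behind the grasp point. The pads swing forward as they close: fully open they stand 13 mm farther back than shut.
Start: joints at [1.18, 0.241, 0.005, 1.335, 0, 1.571], TCP at [0.19, 0.462, 0.25] pointing down, gripper open.
Joint ranges: [-2.72, 2.72], [-1.05, 1.87], [-1.09, 1.28], [-1.99, 2.15], [-1.42, 1.44], [-3.14, 3.14]. Speed limits (rad/s): [2.79, 2.79, 3.14, 3.14, 3.14, 3.14].

INTERFACE

Orientations are given as a unit quaternion [x, y, z, w].
In Python, from workcell import bot gives the robot as it stands. The module is installed in compiled form; this text tells all that it offers.
- The arm moves only by the shell command python3 -m handwheel 'ROWS' [OPENING]. ROWS is JSON, a list of rows, each an object of numbers: "dx", "dy", "dz": the shift along the tool's x, y, z as a fraction of full scale; "ax", "ay", "az": the turn, a rotation vector about the tool's x, y, z as a fraction of full scale. In form: [{"dx": .., "dy": .., "dz": .., "ax": .., "ay": .., "az": ..}, ...]. A call has 1 to 12 rows; each row shifts and turns the commanded pose from where the row before left it, along the tool's axes as they then stand; what a row does not reach is not made up. Full scale, the value 1, is 2.5 cm for a shift and 0.15 rad for a turn. A row lasts 1/10 s, in which the tool goes at most 50 mm and 8.59 degrees, less where a joint would pass 70% of its speed; a pose out of reach is approached as far as the arm can. A call with a number of a shift or a turn outside -1 to 1 is refused whole. A call with a gripper value outside its range is refused whole. OPENING is the gripper's target within -1 to 1 (fully open at 1, half-way at 0, shut at -1), set as the call begins (- or left out, the last holds). The fingers move at their own pace and stop on an object; the grip force is fixed at half the most. Time passes only in rows, so rows that do not move let the fingers close. It gives the time, the measured TCP pose, the force and the opening at its end, in the units of the state.
- bot.get_obs(): the state, without advancing time (a new reading comes with each control period).
- bot.camera(name): name is "scene" or "side" or "wrist"; returns a dict with "img" (384x512x3 uint8, red, green, blue), "intrinsics" (3x3 intrinsics, pixels), "eye" and "rotation" of the camera in the world. Camera axes: x right, y down, z forward; pixel columns grow to the right and rows downward; lengths in m; the calibration is good to about 2 mm. The wrist camera is an equidistant fisheye: a pixel r from the principal point sees the ray r / f radians off the axis. A picture is of the moment at which its call begins. There is no depth.
- bot.job_done(): hands the job in, once; it reports no verdict.
Trained networks look in a picture, given as the dict that the camera call returned (one of the last four; its "shot" number tells which), for a name from the list of things; names that differ only in an ending like _2 or _b are one class to them, and where a whole thing is asked for, a point or a joint stands for the part that bears it (a point fixed in the world has none). Each returns a list of dicts, best first, with "confidence" (0 to 1); they miss things now and then, are a little off and sometimes report something else, mostly with a low value. They report only what shows in the picture. A call takes as long as a camera call. They do not tell look-alikes from the thing itself.
- bot.trace(thing, picture): "region" (384x512 bool, what is visible of it) and "rect" ([centre column, centre row, width, height] in pixels, round what is visible of it).
The state is a dict: "clock": time; "joint_pos": joint angles; "joint_vel": joint speeds; "tau": joint torques, N m; "eef_pos": TCP position; "tool_rot": TCP orientation; "ft_force": force on the tool from outside, world axes, zero at the start; "ft_torque": the same for the moment, N m; "grip_width": finger opening in m.
Only numpy, scipy, OpenCV 4.12 (cv2) and the standard library are available. Lean on these libraries where they do the work, as an engineer would, in place of code of your own. Each camera call takes 0.05 s, during which the arm holds its last target.

TASK

Five grey terminal modules stand in a touching row on the assembly rail: push the last one so that the whole row slides along as one train until the first module is fully home against the end stop. Then push the small bolt at the rail's side fully shut behind the row, and move clear. Only push, keep the row together and every module upright on the rail, lift nothing, and leave the other things on the bench where they are.

Things in the scene. Friction and masses are not known exactly. Their poses are not given: they have to be found in the camera images.
- rail: Fixed aluminium channel, 340 mm long along its own y (-170 to +170 mm), z up. Origin: on the table top under the channel's middle. Channel floor 6 mm, low side walls 14 mm above the table; 43 mm between the walls, 53 mm over their outsides. A dark steel end stop (53 mm wide, 44 mm high above the table, 20 mm thick) has its face at y = +150 mm; the -y end is open
- stop_face (a point): Point on the end stop's face, mid-channel, at the height of the channel floor (6 mm above the table); axes as the rail (y along the push). The row is home when module 1 touches this face: the module origins are then about 12, 36, 60, 84 and 108 mm from it, on its -y side
- bolt_bed (a point): Top of the bolt's fixed grey bed on the rail's -x side (towards the robot): centre at rail x -58, y +21 mm, 12 mm above the table; 56 mm along x, 44 mm along y. Two guide blocks beside the tongue, 26 mm high above the table, at rail x -42 to -30 mm
- bolt (a joint): Travel of the steel bolt, in m: 0 = fully open, 0.035 = fully shut against its end; it starts at 0 to 0.006. Moves along the rail's +x and stays where it is left (1.5 N friction). Its tongue, 10 mm wide, 16 to 24 mm above the table, when shut lies across the channel about 4 mm behind the home row; a module in the way blocks it
- thumb_plate (a point): Centre (35 mm above the table) of the outer face, looking to the rail's -x, of the bolt's upright thumb plate: 8 mm thick, 26 mm wide along the rail, from 14 to 50 mm above the table. Moves with the bolt: 72 mm from the channel's middle when open, 37 mm when shut. Axes as the rail
- tongue_tip (a point): End of the bolt's tongue, 20 mm above the table: 30 mm short of the channel's middle when open, 5 mm past it when shut
- module1: Terminal module, first in the row, nearest the stop. Grey plastic, 40 mm across the rail (its x), 24 mm along it (its y), 42 mm high: a 40 mm wide body 30 mm high, a 24 mm wide ridge 12 mm high on top; flat end faces. About 40 g, loose in the channel. Origin: centre of its underside
- module2: Terminal module, number 2 from the stop; shape and origin as module 1. The five stand in one touching row (pitch 24 mm) that begins 50 to 120 mm short of the stop; sliding the row takes roughly 1 to 5 N
- module3: Terminal module, number 3 from the stop; as module 1
- module4: Terminal module, number 4 from the stop; as module 1
- module5: Terminal module, last in the row, farthest from the stop: the one to push on. As module 1; its free end face is 12 mm from its origin, towards the rail's -y
- spare: Bystander: a spare module of the same shape, standing on the table beside the rail, on its far side. Origin: centre of underside
- spool: Bystander: empty wooden spool, 44 mm diameter, 38 mm high, standing beside the rail on its far side. Origin: centre of underside
- tub: Bystander: white tub, 48 mm diameter, 45 mm high, near side of the rail near the end stop. Origin: centre of underside
- driver: Bystander: screwdriver with wooden handle, 190 mm long, lying on the right
- flask: Bystander: amber bottle, 44 mm diameter, 90 mm high, on the left. Origin: centre of underside
- cup: Bystander: white cup, 72 mm diameter, 85 mm high, beyond the rail. Origin: centre of underside
- brush: Bystander: brush 170 mm long, lying on the left
Mind the look-alikes: they are no part of the job. Leave any orange look-alike of the module5 alone.

How it is judged:
By the outcome, as a careful person would: the job done as asked, in the order asked, and still so for the second after the job is handed in, with the robot touching nothing.
It also fails if it takes over 48 s, if anything falls off the work surface, if the arm or the gripper's body presses on something with over 40 N, if the wrist force passes 120 N, or if a joint passes its speed limit or range.

## Working session

There is one attempt and no reset: what is moved stays moved. The work goes in short steps, Python scripts to look and compute and a shell command to move; the robot and the scene stay as the last step left them, time stands still between calls to the robot, and variables do not carry over. Pictures are saved under pics/ and viewed, and the job is handed in when it is done.

```bash
mkdir -p pics; ls
python3 - <<'E'
from workcell import bot
import cv2,numpy as np
o=bot.get_obs()
print({k:np.round(v,3) for k,v in o.items()})
for n in ["scene","side"]:
    c=bot.camera(n); cv2.imwrite(f"pics/{n}0.png",cv2.resize(c["img"][:,:,::-1],(800,600),interpolation=cv2.INTER_CUBIC))
    print(n,c["intrinsics"].tolist(),c["eye"],np.round(c["rotation"],4).tolist())
    for t in ["rail","module1","module5","bolt","thumb_plate","tub"]:
        print(t,[(np.round(d["rect"]),round(d["confidence"],2)) for d in bot.trace(t,c)])
E
```

```text
pics
{'clock': np.float64(0.0), 'joint_pos': array([ 1.18 ,  0.241,  0.004,  1.335, -0.   ,  1.571]), 'joint_vel': array([ 0.001,  0.001, -0.001, -0.001, -0.001,  0.003]), 'tau': array([-0.0000e+00, -3.7232e+01,  2.5241e+01,  1.7000e-02, -0.0000e+00,
       -0.0000e+00]), 'eef_pos': array([0.19 , 0.462, 0.249]), 'tool_rot': array([ 0.194,  0.981, -0.001, -0.   ]), 'ft_force': array([-0.064,  0.308,  0.355]), 'ft_torque': array([ 0.009,  0.014, -0.006]), 'grip_width': np.float64(0.086)}
scene [[381.4201136548519, 0.0, 253.27996897999012], [0.0, 381.4201136548519, 189.75332861774694], [0.0, 0.0, 1.0]] [ 1.28253382 -0.14114945  0.65277945] [0.7232, 0.5398, -0.2677, -0.3374]
rail [(array([231., 192.,  15.,  17.]), 0.61), (array([262., 189., 132.,  39.]), 0.6), (array([250., 191.,  14.,  18.]), 0.17)]
module1 [(array([239., 191.,   7.,  19.]), 0.73), (array([249., 192.,  10.,  17.]), 0.66), (array([268., 194.,   8.,  19.]), 0.64), (array([261., 192.,  10.,  21.]), 0.61), (array([228., 193.,  14.,  22.]), 0.55), (array([243., 162.,  14.,  15.]), 0.47)]
module5 [(array([239., 191.,   7.,  1
[... 596 characters left out ...]
78), (array([281., 176.,  14.,  13.]), 0.68)]
module1 [(array([188., 195.,  13.,  18.]), 0.74), (array([241., 208.,  16.,  15.]), 0.67), (array([250., 180.,  10.,   5.]), 0.6), (array([250., 188.,  17.,  14.]), 0.54), (array([246., 193.,  12.,   9.]), 0.43)]
module5 [(array([188., 195.,  13.,  18.]), 0.74), (array([241., 208.,  16.,  15.]), 0.67), (array([250., 180.,  10.,   5.]), 0.6), (array([250., 188.,  17.,  14.]), 0.54), (array([246., 193.,  12.,   9.]), 0.43)]
bolt [(array([235., 183.,  15.,   8.]), 0.53)]
thumb_plate [(array([274., 221.,  19.,  24.]), 0.74), (array([236., 182.,   9.,  18.]), 0.39)]
tub [(array([232., 162.,  16.,  20.]), 0.64), (array([221., 122.,   9.,  30.]), 0.48)]
```

View pics/scene0.png

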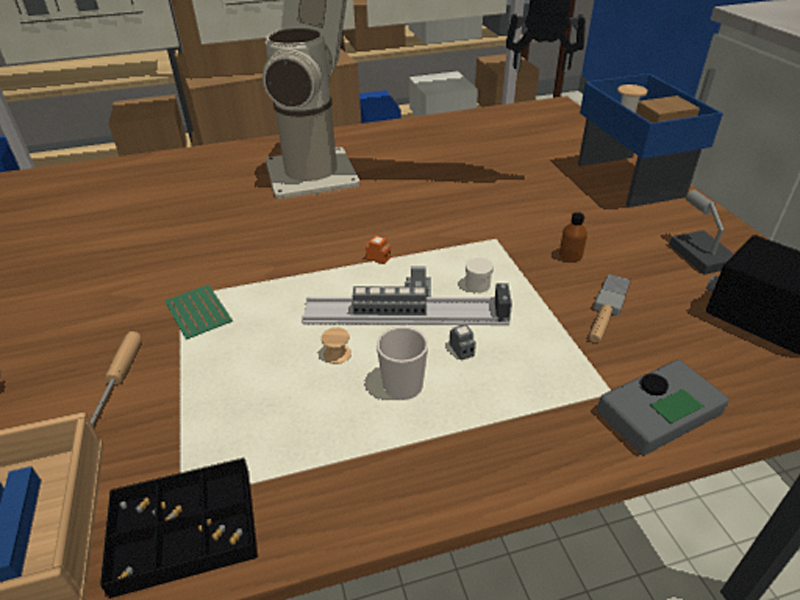

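View pics/side0.png

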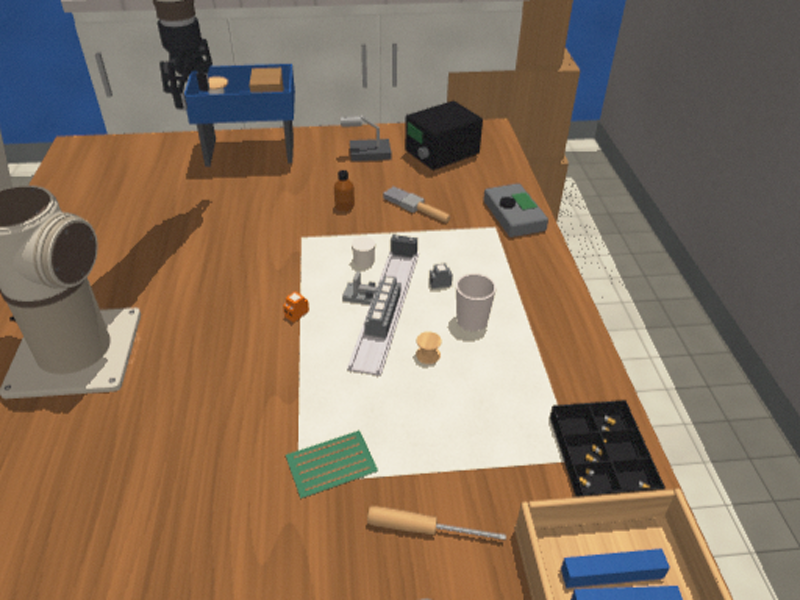

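Run:
```python
from workcell import bot
import cv2,numpy as np
for n,(x0,y0,x1,y1) in {"scene":(180,130,340,250),"side":(160,110,320,230)}.items():
    c=bot.camera(n); cv2.imwrite(f"pics/{n}0z.png",cv2.resize(c["img"][y0:y1,x0:x1,::-1],(800,600),interpolation=cv2.INTER_CUBIC))
c=bot.camera("wrist"); cv2.imwrite("pics/wrist0.png",cv2.resize(c["img"][:,:,::-1],(800,600)))
print(c["intrinsics"].tolist(),c["eye"],c["rotation"])
```

```text
[[297.3186396354542, 0.0, 252.6874488373864], [0.0, 297.3186396354542, 190.57905596090635], [0.0, 0.0, 1.0]] [0.12734293 0.48838452 0.37246388] [0.82319209 0.55167633 0.07445951 0.11164139]
```

View pics/scene0z.png

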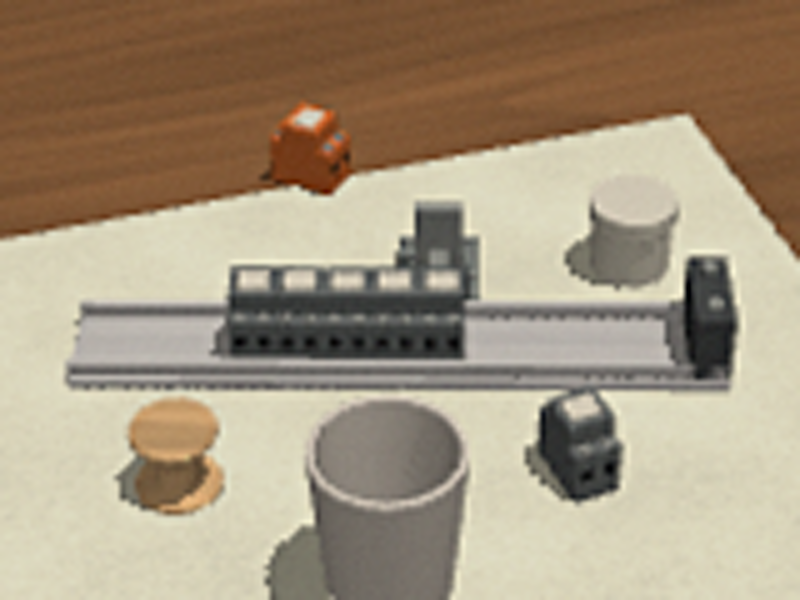

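View pics/side0z.png

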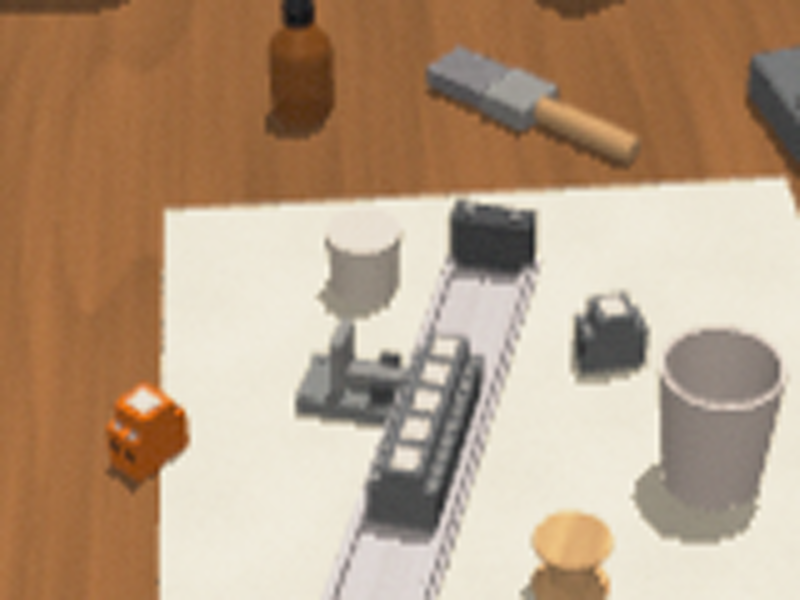

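View pics/wrist0.png

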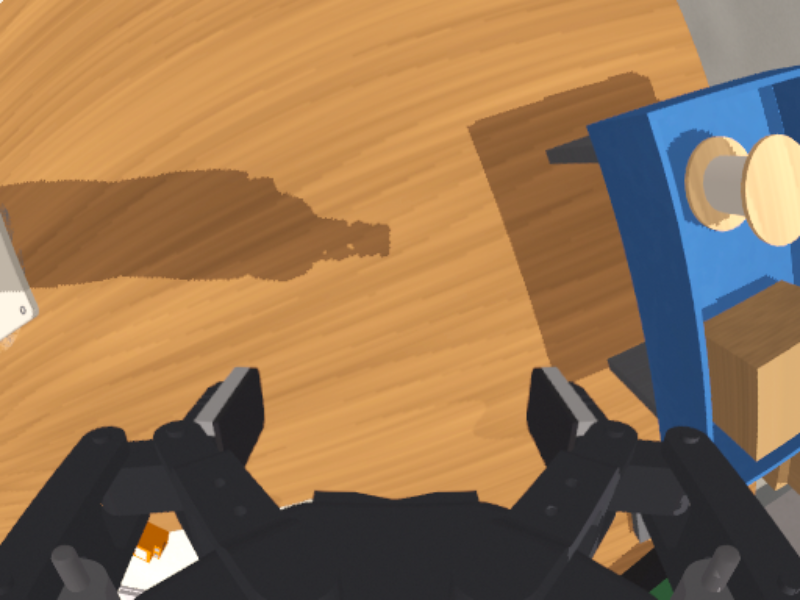

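```bash
cat > h.py <<'E'
import numpy as np,cv2
from scipy.spatial.transform import Rotation as R
def proj(c,P):
    P=np.atleast_2d(P); r=R.from_quat(c["rotation"]).as_matrix() if np.size(c["rotation"])==4 else np.array(c["rotation"])
    q=(P-c["eye"])@r; K=c["intrinsics"]
    return np.c_[K[0][0]*q[:,0]/q[:,2]+K[0][2],K[1][1]*q[:,1]/q[:,2]+K[1][2]]
def r2w(p,P):  # p=x,y,yaw; P mm
    P=np.atleast_2d(np.array(P,float))/1000; c,s=np.cos(p[2]),np.sin(p[2])
    return np.c_[p[0]+c*P[:,0]-s*P[:,1],p[1]+s*P[:,0]+c*P[:,1],P[:,2]]
def box(x0,x1,y0,y1,z0,z1):
    v=[(x,y,z) for x in(x0,x1) for y in(y0,y1) for z in(z0,z1)]
    e=[(i,j) for i in range(8) for j in range(i) if sum(a!=b for a,b in zip(v[i],v[j]))==1]
    return v,e
def draw(c,p,boxes,roi,f,fn):
    x0,y0=roi; im=cv2.resize(c["img"][y0:y0+120,x0:x0+160,::-1],(800,600),interpolation=cv2.INTER_CUBIC)
    for b,col in boxes:
        v,e=box(*b); u=(proj(c,r2w(p,v))-[x0,y0]+.5)*5
        for i,j in e: cv2.line(im,*[tuple(int(round(t)) for t in u[k]) for k in(i,j)],col,1,cv2.LINE_AA)
    cv2.imwrite(fn,im)
E
cat > fit.py <<'E'
from workcell import bot
from h import *
from scipy.optimize import least_squares
S=bot.camera("scene");D=bot.camera("side")
sp=[((26.5,-170,14),(67,370)),((-26.5,-170,14),(82,303)),((26.5,170,14),(732,375)),((26.5,150,44),(703,275)),((26.5,170,44),(737,275)),((-26.5,170,44),(722,257)),((-26.5,150,44),(688,257))]
dp=[((-26.5,150,44),(452,232)),((26.5,150,44),(535,240)),((-26.5,170,44),(455,203)),((26.5,170,44),(537,208)),((26.5,150,14),(530,270))]
def res(p,full=False):
    # p: x y yaw, row front dist, and per-camera pixel offset (calibration)
    a=(proj(S,r2w(p,[q for q,_ in sp]))-(np.array([u for _,u in sp])/5-.1*5+[180,130]))
    b=(proj(D,r2w(p,[q for q,_ in dp]))-(np.array([u for _,u in dp])/5-.5+[160,110]))
    return np.r_[a.ravel(),b.ravel()]
s=least_squares(res,[.5,.05,0],loss="soft_l1"); p=s.x
print(np.round(p,4)); print(np.round(s.fun.reshape(-1,2),1).tolist())
np.save("p.npy",p)
# row front along rail from scene
for col in(463,):
  for d in (50,60,70,80,90,100,110,120): print(d,((proj(S,r2w(p,[(20,150-d,36)]))-[180,130]+.5)*5).round(),((proj(D,r2w(p,[(20,30-d,36)]))-[160,110]+.5)*5).round())
E
python3 fit.py
```

```text
[ 0.5514  0.0671 -0.3056]
[[-0.4, -0.2], [-0.4, 0.2], [-0.0, -1.0], [-1.1, 9.9], [0.2, 9.9], [0.7, 0.4], [-0.3, 0.4], [-0.8, -2.8], [-0.8, -2.2], [-0.0, -0.7], [-0.1, 0.4], [-0.1, -0.7]]
50 [[595. 328.]] [[464. 415.]]
60 [[575. 328.]] [[460. 427.]]
70 [[555. 328.]] [[456. 439.]]
80 [[535. 328.]] [[452. 451.]]
90 [[515. 328.]] [[449. 463.]]
100 [[495. 328.]] [[445. 475.]]
110 [[475. 328.]] [[441. 487.]]
120 [[455. 328.]] [[437. 499.]]
```

```bash
cat > ov.py <<'E'
import sys
from workcell import bot
from h import *
p=np.load("p.npy"); d=float(sys.argv[1]); b=float(sys.argv[2]); tag=sys.argv[3]
B=[((-26.5,26.5,-170,150,0,14),(0,255,0)),((-26.5,26.5,150,170,0,44),(0,0,255))]
B+=[((-20,20,150-d-120,150-d,6,36),(255,0,0)),((-12,12,150-d-120,150-d,36,48),(255,0,0))]
B+=[((-72+b,-64+b,8,34,14,50),(255,0,255)),((-86,-30,-1,43,0,12),(0,255,255))]
for n,roi in (("scene",(180,130)),("side",(160,110))):
    draw(bot.camera(n),p,B,roi,5,f"pics/ov_{n}_{tag}.png")
E
python3 ov.py 116 3 a
```

```text
(no output)
```

View pics/ov_scene_a.png

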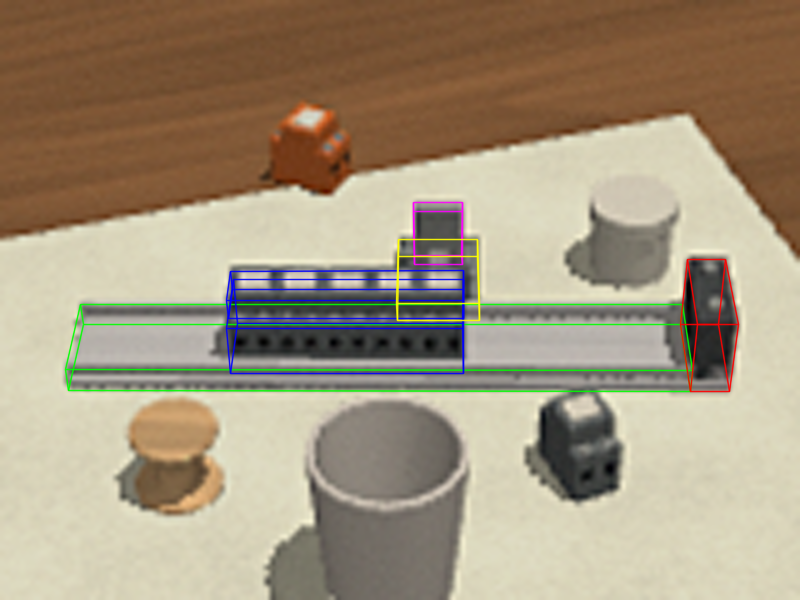

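View pics/ov_side_a.png

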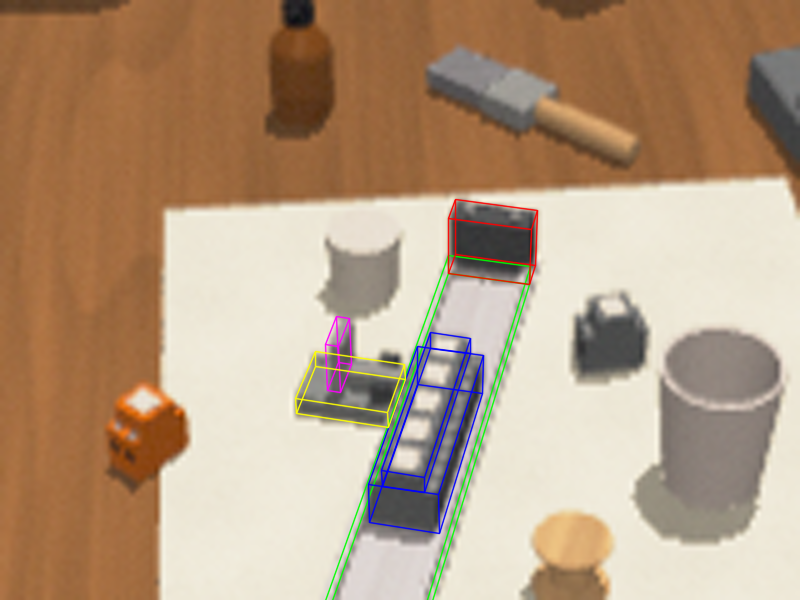

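The five-module grey row runs from (230,320) to (463,320) in the scene crop, with the stop on its right at (710,310). The orange look-alike at (310,150) stands off the rail on the table, so I leave it alone, and the grey single at (580,440) is the spare. The wireframes fit to within about 2 mm: rail yaw is -0.306 and the row front is about 116 mm short of the stop. I'll move over the start of the push and shut the gripper.

```bash
python3 -m handwheel '[{"dx":-0.99,"dy":-0.7},{"dx":-0.99,"dy":-0.7},{"dx":-0.99,"dy":-0.7},{"dx":-0.99,"dy":-0.7},{"dx":-0.99,"dy":-0.7},{"dx":-0.99,"dy":-0.7},{"dx":-0.99,"dy":-0.7},{"dx":-0.99,"dy":-0.7},{"dx":-0.99,"dy":-0.7},{"dx":-0.99,"dy":-0.7}]' -1; python3 -m handwheel '[{"dx":-0.99,"dy":-0.7},{"dx":-0.99,"dy":-0.7},{"dx":-0.99,"dy":-0.7},{"dx":-0.99,"dy":-0.7},{"dx":-0.99,"dy":-0.7},{"dx":-0.99,"dy":-0.7},{"dx":-0.99,"dy":-0.7},{"dx":-0.99,"dy":-0.7},{"dx":-0.99,"dy":-0.7},{"dx":-0.99,"dy":-0.7}]'; python3 -m handwheel '[{"az":0.99},{"az":0.99},{"az":0.99},{"az":0.99},{"az":0.99},{"az":0.99},{"az":0.99},{"az":0.99},{"az":0.99},{"az":0.99},{}]'
cat > st.py <<'E'
from workcell import bot
from h import *
p=np.load("p.npy");o=bot.get_obs()
M=R.from_quat(o["tool_rot"]).as_matrix()
d=o["eef_pos"][:2]-p[:2];c,s=np.cos(p[2]),np.sin(p[2])
print("t",round(float(o["clock"]),2),"rail mm",np.round(1000*np.array([c*d[0]+s*d[1],-s*d[0]+c*d[1],o["eef_pos"][2]]),1),"toolx ang",round(float(np.degrees(np.arctan2(M[1,0],M[0,0])-p[2])),2),"zax",M[:,2].round(3),"F",np.round(o["ft_force"],1),"w",round(float(o["grip_width"]),4),"q",o["joint_pos"].round(2))
E
python3 st.py
python3 - <<'E'
from workcell import bot
import cv2
c=bot.camera("wrist"); cv2.imwrite("pics/wrist1.png",cv2.resize(c["img"][:,:,::-1],(800,600)))
E
```

```text
t 1.05 rail mm [-463.1  268.3  250.3] toolx ang 175.12 zax [ 0.  0. -1.] F [ 0.2  0.2 -0.1] w 0.0851 q [1.18 0.24 0.01 1.34 0.   1.57]invalid input
invalid input
invalid input
```

View pics/wrist1.png

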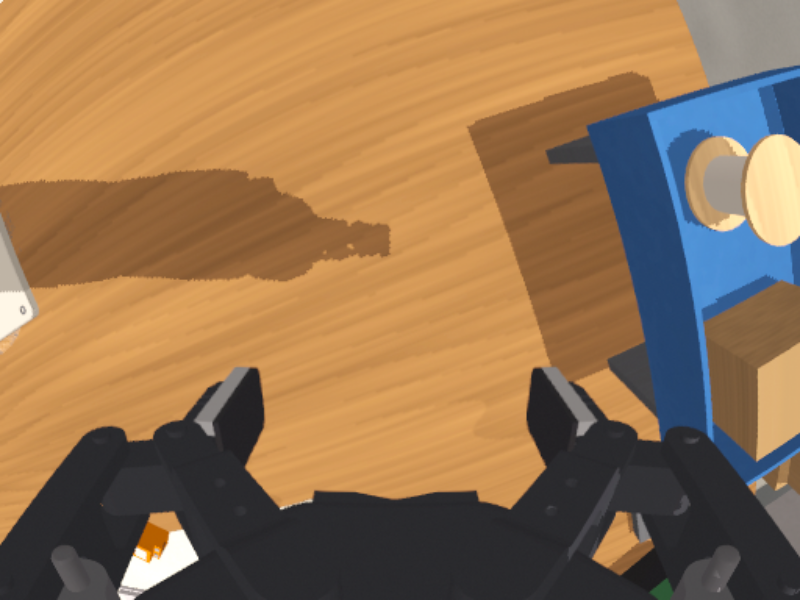

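The arm has not moved, because every row must carry all six numbers. I'll send a short test call first.

```bash
python3 -m handwheel '[{"dx":-0.99,"dy":-0.7,"dz":0,"ax":0,"ay":0,"az":0},{"dx":-0.99,"dy":-0.7,"dz":0,"ax":0,"ay":0,"az":0}]' -1; python3 st.py
```

```text
clock: 1.3
eef_pos: [0.2229, 0.4109, 0.2501]
tool_rot: [0.193, 0.981, -0.0, 0.0]
ft_force: [0.7, -0.1, -0.5]
grip_width: 0.0595
t 1.3 rail mm [-416.7  229.1  250.1] toolx ang 175.24 zax [ 0. -0. -1.] F [ 0.7 -0.1 -0.5] w 0.0595 q [ 1.07  0.18 -0.08  1.32 -0.    1.46]
```

```bash
python3 -m handwheel '[{"dx":-0.99,"dy":-0.7,"dz":0,"ax":0,"ay":0,"az":0},{"dx":-0.99,"dy":-0.7,"dz":0,"ax":0,"ay":0,"az":0},{"dx":-0.99,"dy":-0.7,"dz":0,"ax":0,"ay":0,"az":0},{"dx":-0.99,"dy":-0.7,"dz":0,"ax":0,"ay":0,"az":0},{"dx":-0.99,"dy":-0.7,"dz":0,"ax":0,"ay":0,"az":0},{"dx":-0.99,"dy":-0.7,"dz":0,"ax":0,"ay":0,"az":0},{"dx":-0.99,"dy":-0.7,"dz":0,"ax":0,"ay":0,"az":0},{"dx":-0.99,"dy":-0.7,"dz":0,"ax":0,"ay":0,"az":0},{"dx":-0.99,"dy":-0.7,"dz":0,"ax":0,"ay":0,"az":0}]' ; python3 -m handwheel '[{"dx":-0.99,"dy":-0.7,"dz":0,"ax":0,"ay":0,"az":0},{"dx":-0.99,"dy":-0.7,"dz":0,"ax":0,"ay":0,"az":0},{"dx":-0.99,"dy":-0.7,"dz":0,"ax":0,"ay":0,"az":0},{"dx":-0.99,"dy":-0.7,"dz":0,"ax":0,"ay":0,"az":0},{"dx":-0.99,"dy":-0.7,"dz":0,"ax":0,"ay":0,"az":0},{"dx":-0.99,"dy":-0.7,"dz":0,"ax":0,"ay":0,"az":0},{"dx":-0.99,"dy":-0.7,"dz":0,"ax":0,"ay":0,"az":0},{"dx":-0.99,"dy":-0.7,"dz":0,"ax":0,"ay":0,"az":0},{"dx":-0.99,"dy":-0.7,"dz":0,"ax":0,"ay":0,"az":0}]'; python3 -m handwheel '[{"dx":0,"dy":0,"dz":0,"ax":0,"ay":0,"az":0.99},{"dx":0,"dy":0,"dz":0,"ax":0,"ay":0,"az":0.99},{"dx":0,"dy":0,"dz":0,"ax":0,"ay":0,"az":0.99},{"dx":0,"dy":0,"dz":0,"ax":0,"ay":0,"az":0.99},{"dx":0,"dy":0,"dz":0,"ax":0,"ay":0,"az":0.99},{"dx":0,"dy":0,"dz":0,"ax":0,"ay":0,"az":0.99},{"dx":0,"dy":0,"dz":0,"ax":0,"ay":0,"az":0.99},{"dx":0,"dy":0,"dz":0,"ax":0,"ay":0,"az":0.99},{"dx":0,"dy":0,"dz":0,"ax":0,"ay":0,"az":0.99},{"dx":0,"dy":0,"dz":0,"ax":0,"ay":0,"az":0.99},{"dx":0,"dy":0,"dz":0,"ax":0,"ay":0,"az":0}]';python3 st.py
python3 - <<'E'
from workcell import bot
import cv2
c=bot.camera("wrist"); cv2.imwrite("pics/wrist2.png",cv2.resize(c["img"][:,:,::-1],(800,600)))
E
```

```text
clock: 2.2
eef_pos: [0.3694, 0.1795, 0.2505]
tool_rot: [0.194, 0.981, 0.0, 0.0]
ft_force: [0.7, -0.1, 1.1]
grip_width: -0.0003
clock: 3.1
eef_pos: [0.5154, -0.051, 0.2503]
tool_rot: [0.194, 0.981, 0.0, 0.0]
ft_force: [-0.6, 0.9, -0.2]
grip_width: -0.0
clock: 4.2
eef_pos: [0.5148, -0.0499, 0.2503]
tool_rot: [0.806, 0.592, 0.0, -0.0]
ft_force: [0.1, 0.7, -0.4]
grip_width: 0.0001
t 4.2 rail mm [   0.3 -122.6  250.3] toolx ang 90.05 zax [-0.  0. -1.] F [ 0.1  0.7 -0.4] w 0.0001 q [-0.1   0.27  0.05  1.35  0.    1.78]
```

View pics/wrist2.png

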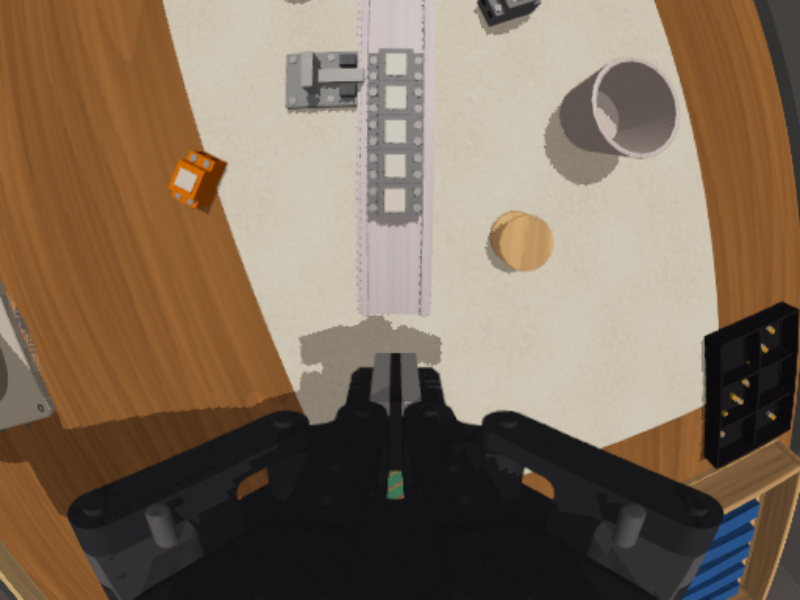

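```bash
python3 -m handwheel '[{"dx":0,"dy":0,"dz":0.95,"ax":0,"ay":0,"az":0},{"dx":0,"dy":0,"dz":0.95,"ax":0,"ay":0,"az":0},{"dx":0,"dy":0,"dz":0.95,"ax":0,"ay":0,"az":0},{"dx":0,"dy":0,"dz":0.95,"ax":0,"ay":0,"az":0},{"dx":0,"dy":0,"dz":0.95,"ax":0,"ay":0,"az":0},{"dx":0,"dy":0,"dz":0.95,"ax":0,"ay":0,"az":0},{"dx":0,"dy":0,"dz":0.95,"ax":0,"ay":0,"az":0},{"dx":0,"dy":0,"dz":0.95,"ax":0,"ay":0,"az":0},{"dx":0,"dy":0,"dz":0.6,"ax":0,"ay":0,"az":0},{"dx":0,"dy":0,"dz":0.36,"ax":0,"ay":0,"az":0},{"dx":0,"dy":0,"dz":0,"ax":0,"ay":0,"az":0}]';python3 st.py
python3 - <<'E'
from workcell import bot
import cv2
c=bot.camera("wrist"); cv2.imwrite("pics/wrist3.png",cv2.resize(c["img"][:,:,::-1],(800,600)))
c=bot.camera("side"); cv2.imwrite("pics/side3.png",cv2.resize(c["img"][110:230,160:320,::-1],(800,600)))
E
```

```text
clock: 5.35
eef_pos: [0.5139, -0.0498, 0.0352]
tool_rot: [0.806, 0.592, -0.001, -0.001]
ft_force: [0.7, 0.7, -0.2]
grip_width: -0.0002
t 5.35 rail mm [  -0.6 -122.7   35.2] toolx ang 90.13 zax [-0.002  0.    -1.   ] F [ 0.7  0.7 -0.2] w -0.0002 q [-0.1   0.47 -0.27  0.83 -0.    1.78]
```

View pics/wrist3.png

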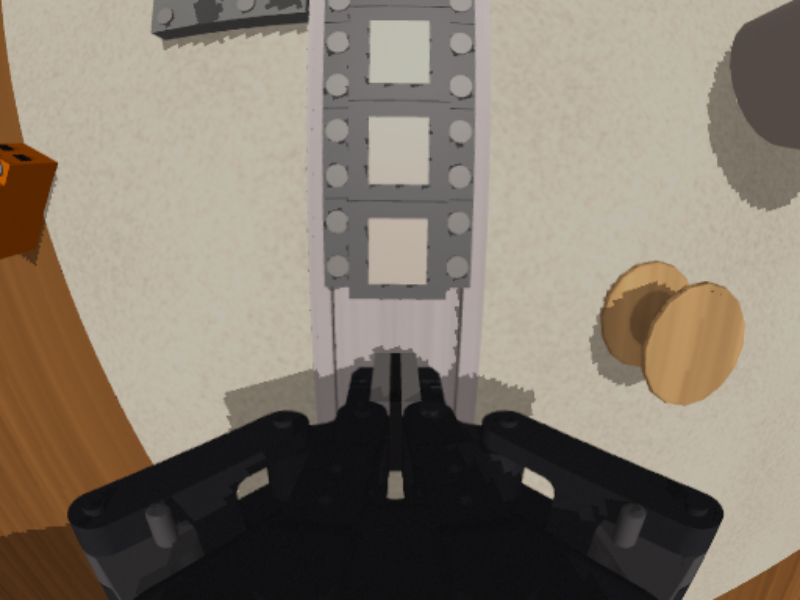

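View pics/side3.png

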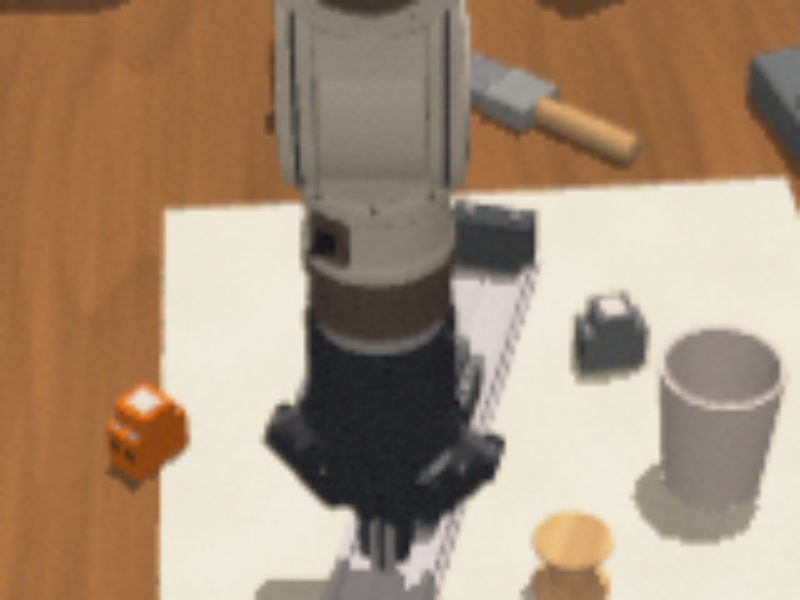

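```bash
python3 -m handwheel '[{"dx":0.24,"dy":0,"dz":0,"ax":0,"ay":0,"az":0},{"dx":0.24,"dy":0,"dz":0,"ax":0,"ay":0,"az":0},{"dx":0.24,"dy":0,"dz":0,"ax":0,"ay":0,"az":0},{"dx":0.1,"dy":0,"dz":0,"ax":0,"ay":0,"az":0},{"dx":0.1,"dy":0,"dz":0,"ax":0,"ay":0,"az":0},{"dx":0.1,"dy":0,"dz":0,"ax":0,"ay":0,"az":0},{"dx":0.1,"dy":0,"dz":0,"ax":0,"ay":0,"az":0},{"dx":0.16,"dy":0,"dz":0,"ax":0,"ay":0,"az":0},{"dx":0.16,"dy":0,"dz":0,"ax":0,"ay":0,"az":0},{"dx":0.16,"dy":0,"dz":0,"ax":0,"ay":0,"az":0},{"dx":0.16,"dy":0,"dz":0,"ax":0,"ay":0,"az":0}]';python3 st.py
python3 - <<'E'
from workcell import bot
import cv2
c=bot.camera("wrist"); cv2.imwrite("pics/wrist4.png",cv2.resize(c["img"][:,:,::-1],(800,600)))
E
```

```text
clock: 6.55
eef_pos: [0.5281, -0.0077, 0.0363]
tool_rot: [0.806, 0.591, -0.0, 0.0]
ft_force: [-0.8, -2.4, 2.0]
grip_width: -0.0007
t 6.55 rail mm [  0.3 -78.3  36.3] toolx ang 90.03 zax [-0. -0. -1.] F [-0.8 -2.4  2. ] w -0.0007 q [-0.01  0.49 -0.24  0.84 -0.    1.86]
```

View pics/wrist4.png

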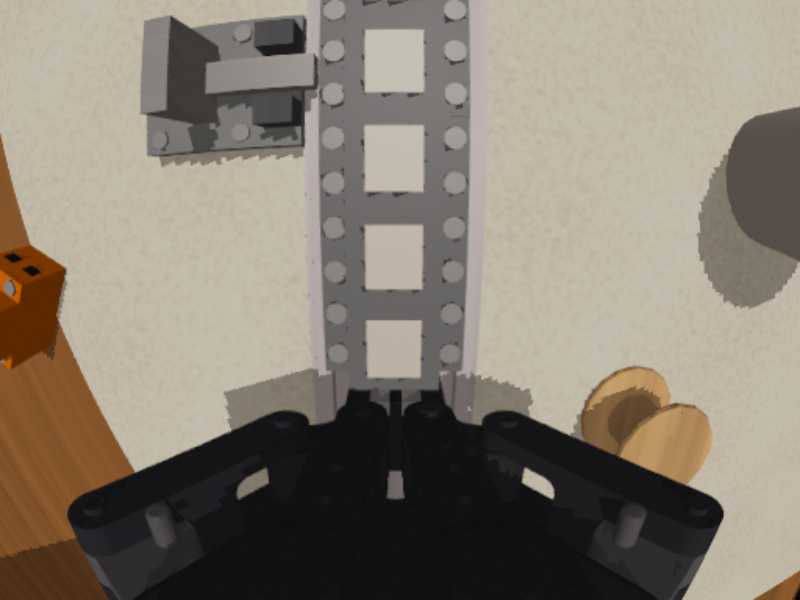

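The fingers are in contact with about 2.5 N of push, and the row stays straight and together. The bolt starts at about column 155 in the wrist view. I'll keep pushing.

```bash
python3 -m handwheel '[{"dx":0.17,"dy":0,"dz":0,"ax":0,"ay":0,"az":0},{"dx":0.17,"dy":0,"dz":0,"ax":0,"ay":0,"az":0},{"dx":0.17,"dy":0,"dz":0,"ax":0,"ay":0,"az":0},{"dx":0.17,"dy":0,"dz":0,"ax":0,"ay":0,"az":0},{"dx":0.17,"dy":0,"dz":0,"ax":0,"ay":0,"az":0},{"dx":0.17,"dy":0,"dz":0,"ax":0,"ay":0,"az":0},{"dx":0.17,"dy":0,"dz":0,"ax":0,"ay":0,"az":0},{"dx":0.17,"dy":0,"dz":0,"ax":0,"ay":0,"az":0},{"dx":0.17,"dy":0,"dz":0,"ax":0,"ay":0,"az":0},{"dx":0.17,"dy":0,"dz":0,"ax":0,"ay":0,"az":0},{"dx":0.17,"dy":0,"dz":0,"ax":0,"ay":0,"az":0},{"dx":0.17,"dy":0,"dz":0,"ax":0,"ay":0,"az":0}]';python3 st.py;  python3 -m handwheel '[{"dx":0.17,"dy":0,"dz":0,"ax":0,"ay":0,"az":0},{"dx":0.17,"dy":0,"dz":0,"ax":0,"ay":0,"az":0},{"dx":0.17,"dy":0,"dz":0,"ax":0,"ay":0,"az":0},{"dx":0.17,"dy":0,"dz":0,"ax":0,"ay":0,"az":0},{"dx":0.17,"dy":0,"dz":0,"ax":0,"ay":0,"az":0},{"dx":0.17,"dy":0,"dz":0,"ax":0,"ay":0,"az":0},{"dx":0.17,"dy":0,"dz":0,"ax":0,"ay":0,"az":0},{"dx":0.12,"dy":0,"dz":0,"ax":0,"ay":0,"az":0},{"dx":0.08,"dy":0,"dz":0,"ax":0,"ay":0,"az":0}]';python3 st.py;python3 - <<'E'
from workcell import bot
import cv2
c=bot.camera("wrist"); cv2.imwrite("pics/wrist5.png",cv2.resize(c["img"][:,:,::-1],(800,600)))
E
```

```text
clock: 7.8
eef_pos: [0.5434, 0.0411, 0.0363]
tool_rot: [0.806, 0.592, -0.0, -0.0]
ft_force: [0.1, -1.4, 0.7]
grip_width: -0.0003
t 7.8 rail mm [  0.2 -27.2  36.3] toolx ang 90.04 zax [-0. -0. -1.] F [ 0.1 -1.4  0.7] w -0.0003 q [ 0.08  0.51 -0.19  0.86  0.    1.95]
clock: 8.7
eef_pos: [0.5538, 0.0742, 0.0363]
tool_rot: [0.806, 0.592, -0.0, -0.0]
ft_force: [-0.6, -1.2, 1.1]
grip_width: -0.0001
t 8.7 rail mm [ 0.2  7.5 36.3] toolx ang 90.05 zax [-0. -0. -1.] F [-0.6 -1.2  1.1] w -0.0001 q [ 0.13  0.54 -0.15  0.88 -0.    2.01]
```

View pics/wrist5.png

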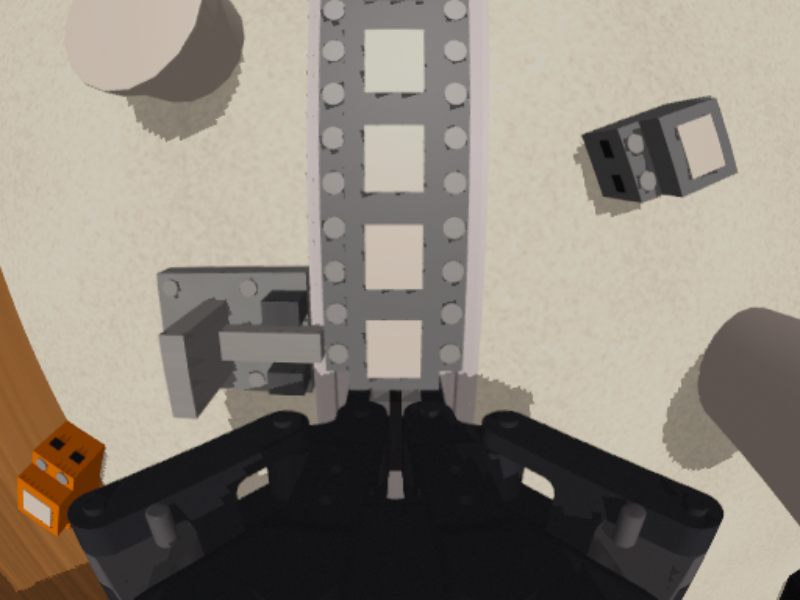

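```bash
python3 -m handwheel '[{"dx":0.06,"dy":0,"dz":0,"ax":0,"ay":0,"az":0},{"dx":0.06,"dy":0,"dz":0,"ax":0,"ay":0,"az":0},{"dx":0.06,"dy":0,"dz":0,"ax":0,"ay":0,"az":0},{"dx":0.06,"dy":0,"dz":0,"ax":0,"ay":0,"az":0},{"dx":0.06,"dy":0,"dz":0,"ax":0,"ay":0,"az":0}]';python3 st.py; python3 -m handwheel '[{"dx":0.04,"dy":0,"dz":0,"ax":0,"ay":0,"az":0},{"dx":0.04,"dy":0,"dz":0,"ax":0,"ay":0,"az":0}]';python3 st.py
```

```text
clock: 9.25
eef_pos: [0.556, 0.0811, 0.0363]
tool_rot: [0.806, 0.591, -0.0, -0.0]
ft_force: [-1.6, -0.8, 0.0]
grip_width: 0.0001
t 9.25 rail mm [ 0.2 14.8 36.3] toolx ang 90.03 zax [-0.  0. -1.] F [-1.6 -0.8  0. ] w 0.0001 q [ 0.14  0.54 -0.14  0.89  0.    2.02]
clock: 9.45
eef_pos: [0.5566, 0.083, 0.0363]
tool_rot: [0.806, 0.591, -0.0, -0.0]
ft_force: [-0.1, -1.6, 0.5]
grip_width: 0.0002
t 9.45 rail mm [ 0.2 16.8 36.3] toolx ang 90.04 zax [-0. -0. -1.] F [-0.1 -1.6  0.5] w 0.0002 q [ 0.15  0.54 -0.14  0.89  0.    2.02]
```

```bash
python3 -m handwheel '[{"dx":0.04,"dy":0,"dz":0,"ax":0,"ay":0,"az":0},{"dx":0.04,"dy":0,"dz":0,"ax":0,"ay":0,"az":0}]'|grep -v tool; python3 -m handwheel '[{"dx":0.04,"dy":0,"dz":0,"ax":0,"ay":0,"az":0}]'|grep -v tool;python3 st.py
```

```text
clock: 9.65
eef_pos: [0.5572, 0.0848, 0.0363]
ft_force: [-1.8, -4.0, 2.2]
grip_width: -0.0
clock: 9.75
eef_pos: [0.5572, 0.0848, 0.0363]
ft_force: [-2.7, -6.6, 2.9]
grip_width: -0.0004
t 9.75 rail mm [ 0.2 18.6 36.3] toolx ang 90.0 zax [-0.001 -0.003 -1.   ] F [-2.7 -6.6  2.9] w -0.0004 q [ 0.15  0.54 -0.14  0.89 -0.    2.03]
```

The TCP stalled at rail y = 18.6 mm (home was predicted at about 19) while the force rose, so the row has met the stop. One more firm press, then I'll look.

```bash
python3 -m handwheel '[{"dx":0.04,"dy":0,"dz":0,"ax":0,"ay":0,"az":0},{"dx":0.02,"dy":0,"dz":0,"ax":0,"ay":0,"az":0}]'|grep -v tool; python3 st.py;python3 -m handwheel '[{"dx":-0.1,"dy":0,"dz":0,"ax":0,"ay":0,"az":0},{"dx":-0.3,"dy":0,"dz":0,"ax":0,"ay":0,"az":0},{"dx":-0.5,"dy":0,"dz":0,"ax":0,"ay":0,"az":0},{"dx":-0.5,"dy":0,"dz":0,"ax":0,"ay":0,"az":0},{"dx":-0.5,"dy":0,"dz":-0.5,"ax":0,"ay":0,"az":0},{"dx":-0.5,"dy":0,"dz":-0.9,"ax":0,"ay":0,"az":0},{"dx":0,"dy":0,"dz":-0.9,"ax":0,"ay":0,"az":0},{"dx":0,"dy":0,"dz":-0.9,"ax":0,"ay":0,"az":0},{"dx":0,"dy":0,"dz":-0.9,"ax":0,"ay":0,"az":0},{"dx":0,"dy":0,"dz":0,"ax":0,"ay":0,"az":0}]'; python3 st.py
python3 - <<'E'
from workcell import bot
import cv2
c=bot.camera("wrist"); cv2.imwrite("pics/wrist6.png",cv2.resize(c["img"][:,:,::-1],(800,600)))
E
python3 ov.py 0 3 b
```

```text
clock: 9.95
eef_pos: [0.5572, 0.0849, 0.0363]
ft_force: [-3.0, -10.1, 4.8]
grip_width: 0.0
t 9.95 rail mm [ 0.1 18.7 36.3] toolx ang 89.94 zax [-0.002 -0.005 -1.   ] F [ -3.  -10.1   4.8] w 0.0 q [ 0.15  0.54 -0.14  0.89 -0.    2.03]
clock: 10.95
eef_pos: [0.5424, 0.0293, 0.1433]
tool_rot: [0.807, 0.591, 0.003, 0.002]
ft_force: [0.9, 0.5, 0.1]
grip_width: -0.0001
t 10.95 rail mm [  2.8 -38.8 143.3] toolx ang 89.98 zax [ 0.008  0.001 -1.   ] F [0.9 0.5 0.1] w -0.0001 q [ 0.05  0.39 -0.08  1.1   0.    1.93]
```

View pics/wrist6.png

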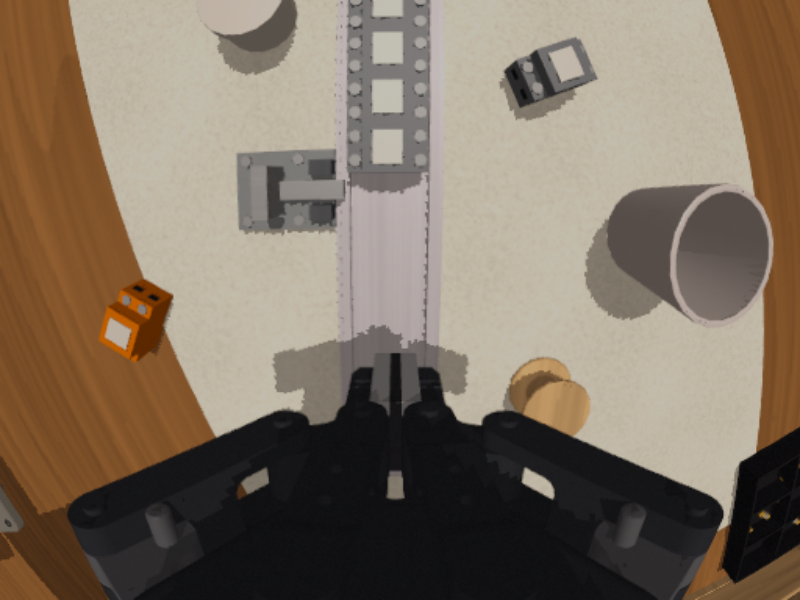

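View pics/ov_scene_b.png

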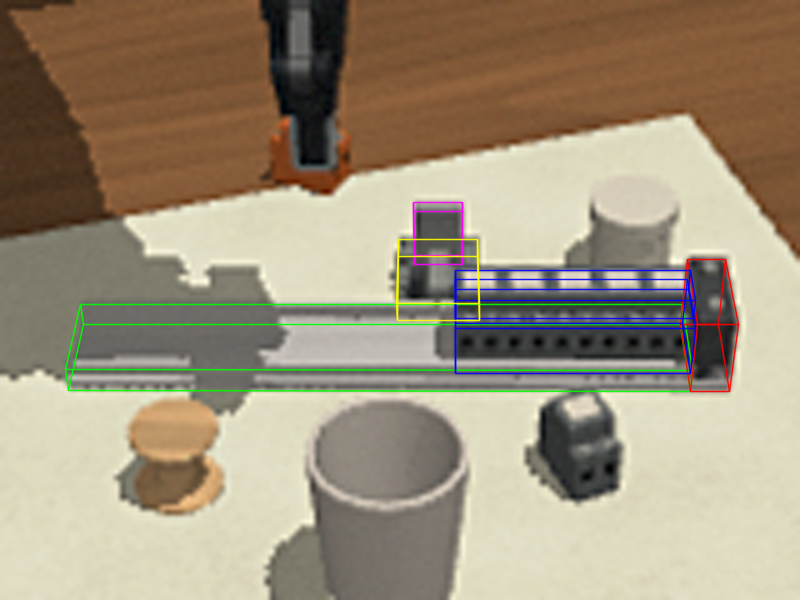

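```bash
python3 - <<'E'
from h import *
from workcell import bot
p=np.load("p.npy");c=bot.camera("scene");r=R.from_quat(c["rotation"]).as_matrix();K=c["intrinsics"]
for n,u in {"orange":(320,185),"tub":(630,280)}.items():
    u=np.array(u)/5-.5+[180,130];d=r@[(u[0]-K[0,2])/K[0,0],(u[1]-K[1,2])/K[1,1],1];X=c["eye"]-d*c["eye"][2]/d[2]
    e=X[:2]-p[:2];q=R.from_euler("z",-p[2]).as_matrix()[:2,:2]@e;print(n,X,q*1000)
E
python3 -m handwheel '[{"dx":0,"dy":0,"dz":0,"ax":0,"ay":0,"az":-0.952},{"dx":0,"dy":0,"dz":0,"ax":0,"ay":0,"az":-0.952},{"dx":0,"dy":0,"dz":0,"ax":0,"ay":0,"az":-0.952},{"dx":0,"dy":0,"dz":0,"ax":0,"ay":0,"az":-0.952},{"dx":0,"dy":0,"dz":0,"ax":0,"ay":0,"az":-0.952},{"dx":0,"dy":0,"dz":0,"ax":0,"ay":0,"az":-0.952},{"dx":0,"dy":0,"dz":0,"ax":0,"ay":0,"az":-0.952},{"dx":0,"dy":0,"dz":0,"ax":0,"ay":0,"az":-0.952},{"dx":0,"dy":0,"dz":0,"ax":0,"ay":0,"az":-0.952},{"dx":0,"dy":0,"dz":0,"ax":0,"ay":0,"az":-0.952},{"dx":0,"dy":0,"dz":0,"ax":0,"ay":0,"az":-0.952},{"dx":0,"dy":0,"dz":0,"ax":0,"ay":0,"az":0}]'; python3 st.py
```

```text
orange [0.38912773 0.06766291 0.        ] [-154.9251008   -48.28174146]
tub [0.52786603 0.20720736 0.        ] [-64.59799964 126.53812392]
clock: 12.35
eef_pos: [0.539, 0.0299, 0.1374]
tool_rot: [0.152, 0.988, -0.0, -0.001]
ft_force: [-0.2, -0.0, 1.4]
grip_width: -0.0001
t 12.35 rail mm [ -0.6 -39.2 137.4] toolx ang 180.02 zax [-0.003 -0.    -1.   ] F [-0.2 -0.   1.4] w -0.0001 q [ 0.06  0.39 -0.08  1.1   0.    0.36]
```

```bash
python3 -m handwheel '[{"dx":0.82,"dy":0.482,"dz":0,"ax":0,"ay":0,"az":0},{"dx":0.82,"dy":0.482,"dz":0,"ax":0,"ay":0,"az":0},{"dx":0.82,"dy":0.482,"dz":0,"ax":0,"ay":0,"az":0},{"dx":0.82,"dy":0.482,"dz":0,"ax":0,"ay":0,"az":0},{"dx":0.82,"dy":0.482,"dz":0,"ax":0,"ay":0,"az":0},{"dx":0,"dy":0,"dz":0,"ax":0,"ay":0,"az":0},{"dx":0,"dy":0,"dz":0.8,"ax":0,"ay":0,"az":0},{"dx":0,"dy":0,"dz":0.8,"ax":0,"ay":0,"az":0},{"dx":0,"dy":0,"dz":0.8,"ax":0,"ay":0,"az":0},{"dx":0,"dy":0,"dz":0.6,"ax":0,"ay":0,"az":0},{"dx":0,"dy":0,"dz":0.4,"ax":0,"ay":0,"az":0},{"dx":0,"dy":0,"dz":0,"ax":0,"ay":0,"az":0}]'; python3 st.py; python3 ov.py 0 3 c;  python3 - <<'E'
from workcell import bot
import cv2
c=bot.camera("wrist"); cv2.imwrite("pics/wrist7.png",cv2.resize(c["img"][:,:,::-1],(800,600)))
E
```

```text
clock: 13.55
eef_pos: [0.4593, 0.1175, 0.0522]
tool_rot: [0.153, 0.988, -0.001, -0.002]
ft_force: [-0.2, -0.3, -0.4]
grip_width: 0.0001
t 13.55 rail mm [-103.    20.4   52.2] toolx ang 179.94 zax [-0.003 -0.001 -1.   ] F [-0.2 -0.3 -0.4] w 0.0001 q [ 0.25  0.38 -0.37  0.83 -0.    0.56]
```

View pics/wrist7.png

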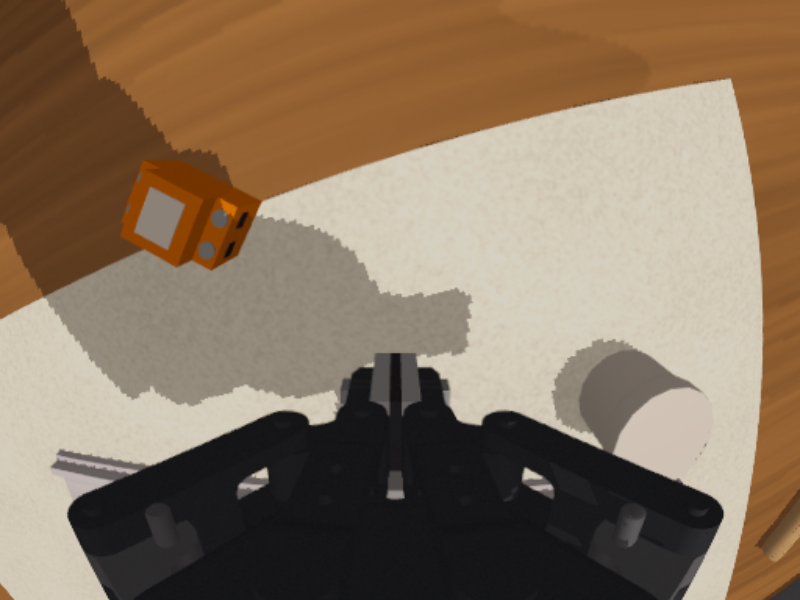

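View pics/ov_side_c.png

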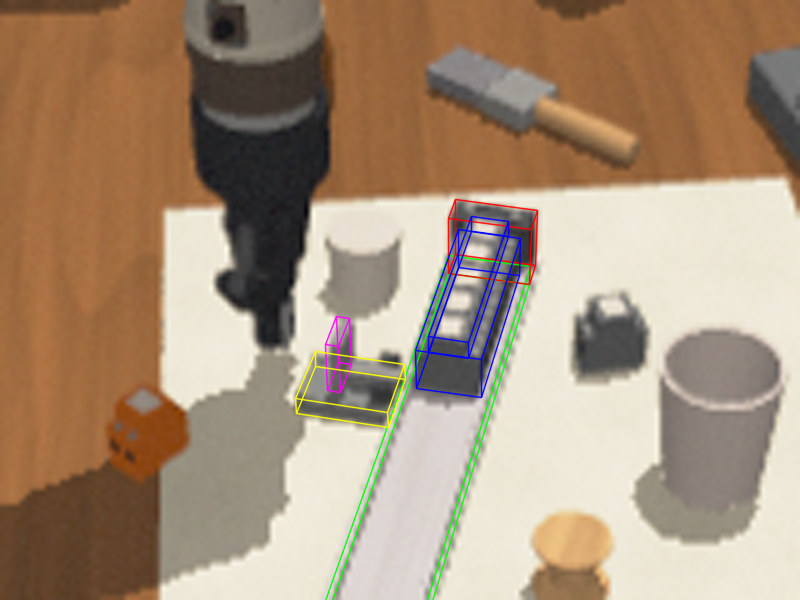

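View pics/ov_scene_c.png

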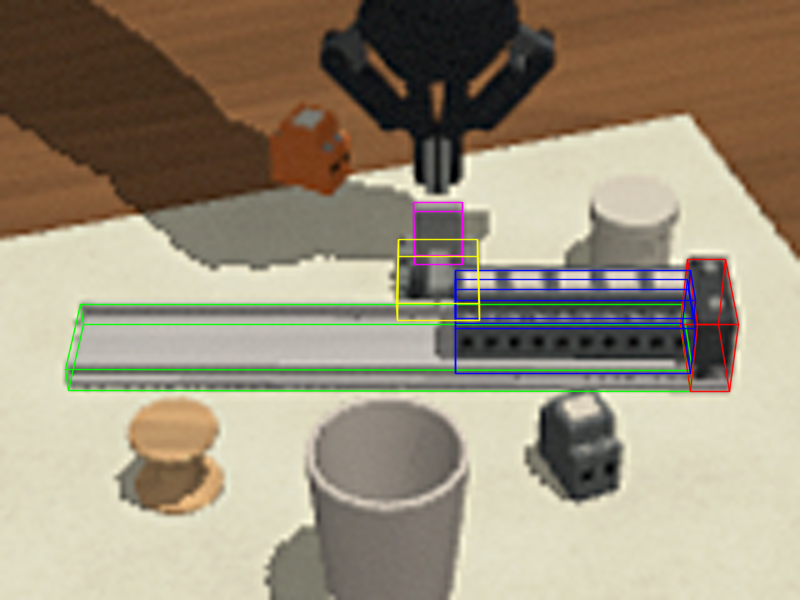

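The row is home, with a small gap to the tongue. The closed fingertips at (435,180) in the scene crop line up with the thumb plate at (438,225). I'll push the bolt next.

```bash
python3 -m handwheel '[{"dx":-0.3,"dy":0,"dz":0,"ax":0,"ay":0,"az":0},{"dx":-0.3,"dy":0,"dz":0,"ax":0,"ay":0,"az":0},{"dx":-0.1,"dy":0,"dz":0,"ax":0,"ay":0,"az":0},{"dx":-0.1,"dy":0,"dz":0,"ax":0,"ay":0,"az":0},{"dx":-0.1,"dy":0,"dz":0,"ax":0,"ay":0,"az":0},{"dx":-0.1,"dy":0,"dz":0,"ax":0,"ay":0,"az":0},{"dx":-0.1,"dy":0,"dz":0,"ax":0,"ay":0,"az":0},{"dx":-0.12,"dy":0,"dz":0,"ax":0,"ay":0,"az":0},{"dx":-0.12,"dy":0,"dz":0,"ax":0,"ay":0,"az":0},{"dx":-0.12,"dy":0,"dz":0,"ax":0,"ay":0,"az":0}]'|grep -v tool; python3 st.py;python3 -m handwheel '[{"dx":-0.12,"dy":0,"dz":0,"ax":0,"ay":0,"az":0},{"dx":-0.12,"dy":0,"dz":0,"ax":0,"ay":0,"az":0},{"dx":-0.12,"dy":0,"dz":0,"ax":0,"ay":0,"az":0}]';python3 st.py; python3 ov.py 0 17 d
```

```text
clock: 14.7
eef_pos: [0.495, 0.1072, 0.0537]
ft_force: [-1.5, -0.0, 0.5]
grip_width: -0.0001
t 14.7 rail mm [-65.9  21.3  53.7] toolx ang 180.04 zax [-0.001 -0.    -1.   ] F [-1.5 -0.   0.5] w -0.0001 q [ 0.21  0.43 -0.28  0.86  0.    0.52]
clock: 15.0
eef_pos: [0.5038, 0.1044, 0.0537]
tool_rot: [0.152, 0.988, -0.0, -0.0]
ft_force: [-2.3, -0.1, 0.5]
grip_width: 0.0002
t 15.0 rail mm [-56.6  21.2  53.7] toolx ang 180.03 zax [-0. -0. -1.] F [-2.3 -0.1  0.5] w 0.0002 q [ 0.2   0.44 -0.26  0.87 -0.    0.51]
```

View pics/ov_side_d.png

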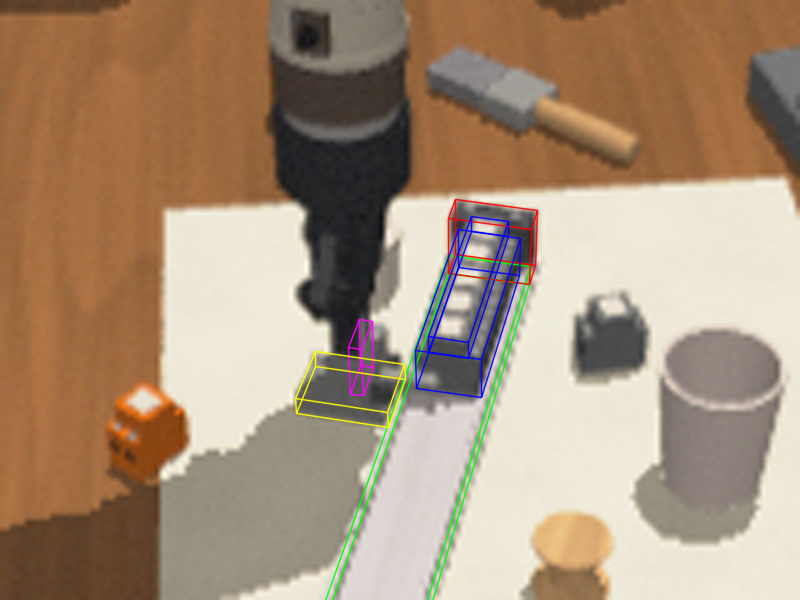

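```bash
python3 -m handwheel '[{"dx":-0.08,"dy":0,"dz":0,"ax":0,"ay":0,"az":0},{"dx":-0.08,"dy":0,"dz":0,"ax":0,"ay":0,"az":0},{"dx":-0.05,"dy":0,"dz":0,"ax":0,"ay":0,"az":0}]'|grep -v tool; python3 st.py;python3 -m handwheel '[{"dx":-0.04,"dy":0,"dz":0,"ax":0,"ay":0,"az":0},{"dx":-0.04,"dy":0,"dz":0,"ax":0,"ay":0,"az":0}]'>/dev/null;python3 st.py; python3 -m handwheel '[{"dx":-0.04,"dy":0,"dz":0,"ax":0,"ay":0,"az":0}]'>/dev/null;python3 st.py
```

```text
clock: 15.4
eef_pos: [0.5088, 0.103, 0.0538]
ft_force: [-3.1, 0.4, -0.1]
grip_width: 0.0005
t 15.4 rail mm [-51.5  21.4  53.8] toolx ang 180.04 zax [-0.  0. -1.] F [-3.1  0.4 -0.1] w 0.0005 q [ 0.2   0.45 -0.25  0.87  0.    0.5 ]
t 15.6 rail mm [-49.5  21.4  53.8] toolx ang 180.04 zax [-0.  0. -1.] F [-1.3 -0.1  0.1] w 0.0001 q [ 0.2   0.45 -0.24  0.87  0.    0.5 ]
t 15.7 rail mm [-48.5  21.4  53.8] toolx ang 180.04 zax [-0. -0. -1.] F [-1.7 -0.1  0.3] w -0.0002 q [ 0.2   0.45 -0.24  0.88  0.    0.5 ]
```

```bash
for i in 1; do python3 -m handwheel '[{"dx":-0.04,"dy":0,"dz":0,"ax":0,"ay":0,"az":0}]'>/dev/null;python3 st.py; python3 -m handwheel '[{"dx":-0.04,"dy":0,"dz":0,"ax":0,"ay":0,"az":0}]'>/dev/null;python3 st.py; done
```

```text
t 15.8 rail mm [-47.5  21.4  53.8] toolx ang 180.04 zax [-0. -0. -1.] F [-1.3  0.3  0.7] w -0.0001 q [ 0.2   0.45 -0.24  0.88 -0.    0.5 ]
t 15.9 rail mm [-47.4  21.4  53.7] toolx ang 180.05 zax [-0.002  0.001 -1.   ] F [-5.7  2.2  4. ] w 0.0002 q [ 0.2   0.46 -0.24  0.88  0.    0.5 ]
```

It stalled at -47.4 mm (shut was predicted at about -48) with the force rising. I'll press once more, then back off and raise.

```bash
python3 -m handwheel '[{"dx":-0.04,"dy":0,"dz":0,"ax":0,"ay":0,"az":0},{"dx":-0.03,"dy":0,"dz":0,"ax":0,"ay":0,"az":0}]'>/dev/null;python3 st.py; python3 -m handwheel '[{"dx":0.1,"dy":0,"dz":0,"ax":0,"ay":0,"az":0},{"dx":0.4,"dy":0,"dz":0,"ax":0,"ay":0,"az":0},{"dx":0.6,"dy":0,"dz":0,"ax":0,"ay":0,"az":0},{"dx":0.6,"dy":0,"dz":-0.3,"ax":0,"ay":0,"az":0},{"dx":0.6,"dy":0,"dz":-0.9,"ax":0,"ay":0,"az":0},{"dx":0.6,"dy":0,"dz":-0.9,"ax":0,"ay":0,"az":0},{"dx":0.6,"dy":0,"dz":-0.9,"ax":0,"ay":0,"az":0},{"dx":0.6,"dy":0,"dz":-0.9,"ax":0,"ay":0,"az":0},{"dx":0.6,"dy":0,"dz":-0.9,"ax":0,"ay":0,"az":0},{"dx":0,"dy":0,"dz":-0.9,"ax":0,"ay":0,"az":0},{"dx":0,"dy":0,"dz":0,"ax":0,"ay":0,"az":0}]';python3 st.py; python3 ov.py 0 35 e
```

```text
t 16.1 rail mm [-47.3  21.4  53.7] toolx ang 180.08 zax [-0.005  0.002 -1.   ] F [-9.7  3.2  6.8] w -0.0003 q [ 0.19  0.46 -0.23  0.88  0.    0.5 ]
clock: 17.2
eef_pos: [0.405, 0.1372, 0.1996]
tool_rot: [0.152, 0.988, 0.002, 0.004]
ft_force: [0.6, 0.3, -0.5]
grip_width: 0.0003
t 17.2 rail mm [-160.7   22.8  199.6] toolx ang 180.07 zax [ 0.008  0.002 -1.   ] F [ 0.6  0.3 -0.5] w 0.0003 q [ 0.33  0.12 -0.28  1.16 -0.    0.63]
```

View pics/ov_side_e.png

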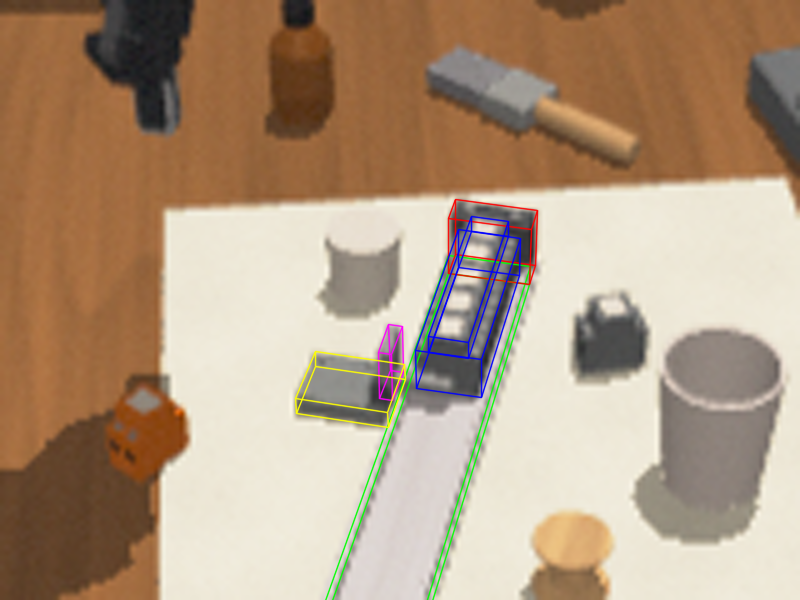

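View pics/ov_scene_e.png

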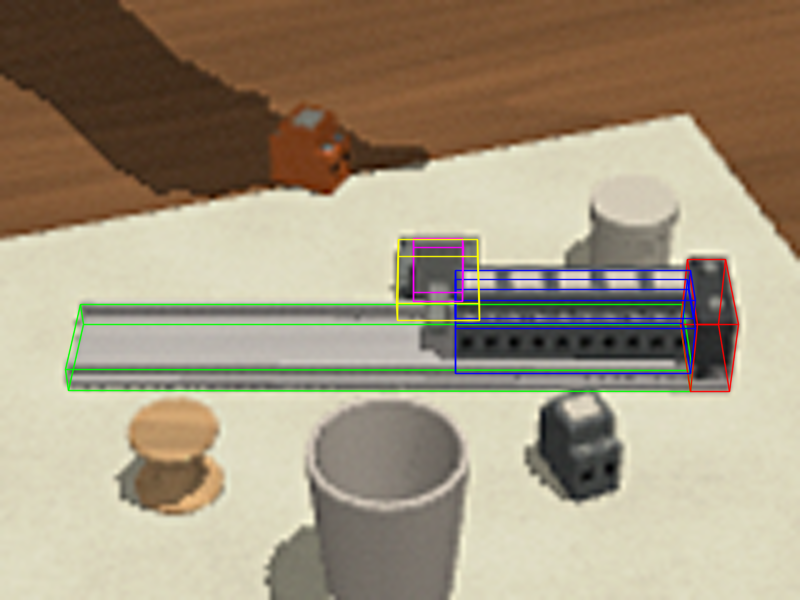

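Both overlays match the finished state. The plate sits on the "shut" wireframe, at side crop (390,360), the row reaches the stop, and the bystanders look unmoved. The arm is clear, so I'm handing in.

```bash
python3 -c "
from workcell import bot
print(bot.job_done())"
```

```text
the job is handed in; nothing more can be done
None
```

The row is home against the end stop, the bolt is shut behind it, and the job was handed in at about 17 s of the 48 s allowed.

- **Row:** I pushed module 5 with the shut fingertips, using about 2 to 3 N. The row slid about 116 mm as one train. It stopped with the TCP at rail y = 18.7 mm (about 19 predicted), where the force rose to about 11 N.
- **Bolt:** I pushed the thumb plate until it stalled with the TCP at rail x = -47.3 mm (about -48 predicted), at about 12 N.
- **Last pictures:** After the arm backed off to 0.20 m height, both camera overlays agreed with the row home and together and the bolt shut. The other things, including the orange look-alike, appeared where they were at the start.
- **Limits of the checks:** The camera fit is good to about 2 mm, so fully home and fully shut rest on the stalls and the rise in force. The first three move calls were refused for missing keys, and nothing moved then. No check disagreed.

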